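# Tighten the magnet press to the click

### The arm

A 7-joint arm with a two-finger parallel gripper is mounted at the origin on the work surface; the furniture and walls round the work are solid. World frame = base frame: x ahead of the robot, y to its left, z up, the work surface at z = 0. Lengths are in m, angles in rad, forces in N, time in s.
With the tool pointing down it reaches from about 0.4 to 0.9 m from the base axis. Payload 5.5 kg.
Tool frame: the origin (TCP) lies where the fingers leave the gripper's body, on its centre line; the fingertips stand 66 mm ahead of it and the grasp point (between the pads) lies 47 mm ahead of it; z points along the fingers, y is the line along which they close (so a half turn about z gives the same grasp; the last joint's range is limited). The gripper opens to 92 mm and grips with 3 to 60 N. Pads are 19 mm wide; open, the fingers measure 130 mm over their backs; the gripper's body (75 mm by 190 mm) begins 47 mm behind the grasp point.
Start: joints at [1.499, 0.501, -0.427, 1.55, 0.221, 1.138, -0.21], TCP at [0.214, -0.614, 0.292] pointing down, gripper open.
Joint ranges: [-2.88, 2.88], [-0.31, 2.03], [-1.54, 1.56], [0.2, 2.42], [-1.41, 4.55], [0.19, 2.02], [-2.57, 2.57]. Speed limits (rad/s): [2.57, 2.57, 3.14, 3.14, 3.14, 3.14, 3.14].

### API

Orientations are given as a unit quaternion [w, x, y, z].
In Python, from bench import r, optics, job gives the robot as it stands.
- The arm moves only by the tool servo_tool, never from a script. Its argument "deltas" is a list that holds one entry, the list of rows, each a list of 7 numbers: the shift along the tool's x, y, z in m, then the turn, a rotation vector about the tool's x, y, z in units of 6 degrees (1.0 is 6 degrees), then the gripper's target within -1 to 1 (fully open at 1, half-way at 0, shut at -1). A call has 1 to 10 rows; each row shifts and turns the commanded pose from where the row before left it, along the tool's axes as they then stand; what a row does not reach is not made up. A row lasts 1/10 s, in which the tool goes at most 50 mm and 8.59 degrees, less where a joint would pass 70% of its speed; a pose out of reach is approached as far as the arm can. A call is refused whole if a number of a shift passes 0.05 or a number of a turn 1, either way. A call with a gripper value outside its range is refused whole. The fingers move at their own pace and stop on an object; the grip force is fixed at half the most. Time passes only in rows, so rows that do not move let the fingers close. It gives the time, the measured TCP pose, the force, the opening and the grip force at its end, in the units of the state.
- r.sense(): the state, without advancing time (a new reading comes with each control period).
- optics.read_camera(name): name is "scene" or "side" or "wrist"; returns a dict with "pixels" (420x560x3 uint8, red, green, blue), "z_map" (420x560 float32, m along the optical axis (not along the pixel's ray), 0 where there is no reading), "fovy" (degrees; the focal length in pixels is half the picture's height over the tangent of half this angle, whatever the lens; pixels are square), "cx", "cy" (the principal point, pixels), "R" (3x3) and "t" (3): a world point X has camera coordinates R X + t. Camera axes: x right, y down, z forward; pixel columns grow to the right and rows downward; lengths in m; the calibration is good to about 2 mm. A picture is of the moment at which its call begins.
- job.close_job(): hands the job in; it is judged then, once.
The state is a dict: "clock": time; "qpos": joint angles; "qvel": joint speeds; "joint_torque": joint torques, N m; "ee_pos": TCP position; "ee_rot": TCP orientation; "ft_force": force on the tool from outside, world axes, zero at the start; "torque": the same for the moment, N m; "opening": finger opening in m; "grip_force": force on a finger pad.
Only numpy, scipy, OpenCV 4.12 (cv2) and the standard library are available. Lean on these libraries where they do the work, as an engineer would, in place of code of your own. Each camera call takes 0.05 s, during which the arm holds its last target. There are 200 camera calls.

### The job

Carry the torque wrench by the neck behind its head, put its square socket down over the square nut on top of the press until the head lies flat on the plate, and let go of it. Then take it again by the black grip at the end of the handle and swing it clockwise (seen from above) until the wrench clicks for the first time; stop there without forcing the handle on beyond the click, and let go, leaving the wrench flat on the nut. Leave the pliers, the tweeter, the terminal plate and the masking tape where they are.

Things in the scene. Friction and masses are not known exactly. Their poses are not given: they have to be found in the camera images.
- wrench: Head of a loose preset click torque wrench (steel, 0.47 kg, 280 mm long): round, 64 mm across, 28 mm high, with a square through-socket 35 mm wide. Origin on the socket's axis at the head's underside; z up, handle along +x, socket sides parallel to x and y. Handle: flat neck, 16 mm rod, black round grip 122 to 234 mm from the axis (25 mm thick, 28 at its ends), end cap to 248 mm.
- grip (a point): Point in the black grip, 185 mm from the socket's axis, 14 mm above the underside. Handle and head are stiff until about 10 N clockwise here (1.8 N m); then it clicks: the handle breaks clockwise about the head's axis (towards the head's -y), resistance falling steadily to half by 0.12 rad; a stop at 0.25 rad would over-tighten. Let back, it springs straight.
- neck (a point): Middle of the flat steel neck behind the head (16 mm wide, 24 mm high, clear of the head from 32 to 92 mm from the socket's axis, underside level with the head's); the point is 55 mm from the axis along the handle, 14 mm above the underside. The wrench balances near here, a little towards the head.
- nut: Square steel nut on the press, 32 mm across flats, 24 mm high, the top 8 mm a cone down to 23 mm. Origin on its upright axis at the plate's top face; x and y square to its flats. Runs easily (0.15 N m) 0.2 to 0.5 rad clockwise, then is tight, at an angle that cannot be seen. Of the four fits choose the handle pointing 35 to 75 degrees to the right of straight ahead: that leaves room to pull.
- press: Fixed magnet press, 156 x 156 mm and 106 mm high: plywood foot, four steel posts, a loudspeaker face down inside, dark steel top plate 150 x 150 mm whose top face is 106 mm above the bench. Origin under its centre, on the bench; the nut stands in the middle of the plate.
- pliers_1: Bystander: pliers with blue handles, 54 x 182 x 12 mm, lying on the bench; origin under its centre.
- tweeter_1: Bystander: small round loudspeaker (dome tweeter), 76 mm across, 37 mm high; origin under its centre.
- terminal_2: Bystander: black terminal plate with two posts, 62 x 62 x 24 mm; origin under its centre.
- tape_masking: Bystander: roll of masking tape lying flat, 100 mm across, 25 mm high; origin under its centre.

How it is judged:
By the outcome, as a careful person would: the job done as asked, in the order asked, and still so for the second after the job is handed in, with the robot touching nothing.
It also fails if it takes over 64 s, if anything falls off the work surface, if the arm or the gripper's body presses on something with over 40 N, if the wrist force passes 120 N, or if a joint passes its speed limit or range.

## Working session

There is one attempt and no reset: what is moved stays moved. The work goes in short steps, Python scripts to look and compute and a tool call to move; the robot and the scene stay as the last step left them, time stands still between calls to the robot, and variables do not carry over. Pictures are saved under pics/ and viewed, at most 10 in all, crops included, and the job is handed in when it is done.

Besides the shell and the picture viewer there is one more tool, called after "Emit:" as name(argument=value, ...), one argument or row to a line, values as JSON. servo_tool: Moves the arm, as the interface text tells. Its arguments: {"type":"object","properties":{"deltas":{"type":"array","items":{"type":"array","items":{"type":"array","items":{"type":"number"}}}}},"required":["deltas"]}

```bash
mkdir -p pics; ls
cat > h.py <<'E'
import numpy as np, cv2
from bench import r, optics, job
def shot(name):
    c=optics.read_camera(name); c['f']=210/np.tan(np.radians(c['fovy'])/2); return c
def cloud(c):
    z=c['z_map']; v,u=np.mgrid[0:z.shape[0],0:z.shape[1]]
    P=np.stack([(u-c['cx'])/c['f']*z,(v-c['cy'])/c['f']*z,z],-1)
    return (P-c['t'])@c['R']
def save(c,n): cv2.imwrite('pics/'+n,c['pixels'][:,:,::-1])
E
python3 - <<'E'
from h import *
s=r.sense(); print({k:np.round(v,3) for k,v in s.items()})
ims=[]
for n in ['scene','side']:
    c=shot(n); save(c,n+'0.png'); np.savez(n+'0.npz',**c); print(n,c['fovy'],c['f'],-c['R'].T@c['t'],c['R'][2])
E
```

```text
pics
{'clock': np.float64(0.0), 'qpos': array([ 1.499,  0.502, -0.427,  1.551,  0.221,  1.138, -0.21 ]), 'qvel': array([ 0.001, -0.   ,  0.   ,  0.001, -0.   ,  0.001, -0.002]), 'joint_torque': array([-0.0000e+00, -5.6660e+01, -5.8160e+00, -2.7911e+01, -6.8000e-02,
        3.1000e-02,  0.0000e+00]), 'ee_pos': array([ 0.213, -0.613,  0.291]), 'ee_rot': array([-0.001,  0.986,  0.167, -0.   ]), 'ft_force': array([0.775, 0.685, 0.05 ]), 'torque': array([-0.033,  0.012,  0.016]), 'grip_force': np.float64(0.0), 'opening': np.float64(0.092)}
scene 48.53629610141021 465.78868081930784 [-0.47638841 -0.79433051  0.78818414] [ 0.70823391  0.53077873 -0.46548756]
side 45.371665690834426 502.37003687531495 [0.55176669 1.10350812 0.55980211] [ 0.0167697  -0.92884604 -0.37008623]
```

View pics/scene0.png

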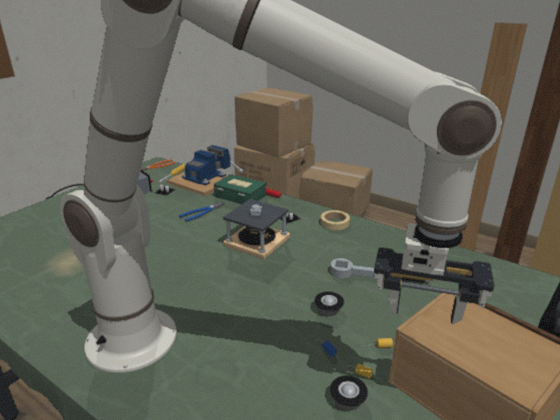

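View pics/side0.png

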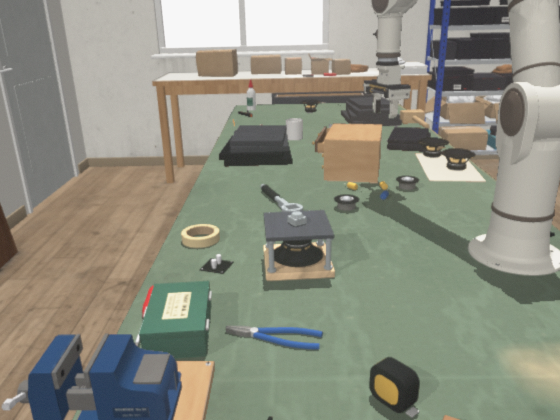

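The scene view shows the wrench head at about (342,268), with its handle behind the gripper, and the press nut at (256,210). The side view shows the head at (291,208), the grip end at (264,187) and the nut at (297,217).

Run:
```python
from h import *
for n,pts in [('scene',dict(head=(331,268),headR=(352,268),rod=(368,272),nut=(256,207),plateL=(228,217),plateR=(286,212),plateT=(250,204),plateB=(263,228),tape=(335,213),term=(291,215),tw=(329,300))),('side',dict(head=(291,207),rod=(279,200),grip=(268,192),cap=(264,187),nut=(297,215),p1=(266,216),p2=(326,214),p3=(330,234),p4=(266,236),tape=(201,229),tw=(346,199),box=(350,130)))]:
    c=dict(np.load(n+'0.npz')); P=cloud(c)
    for k,(u,v) in pts.items(): print(n,k,np.round(P[v,u],3))
# plate top / nut top from both clouds
for n in ['scene','side']:
    c=dict(np.load(n+'0.npz')); P=cloud(c); z=P[...,2]
    box=(c['z_map']>0)&(P[...,0]>.4)&(P[...,0]<.8)&(P[...,1]>-.25)&(P[...,1]<.15)
    m=box&(abs(z-.106)<.006); q=P[m][:,:2].astype(np.float32); print(n,'plate',len(q),cv2.minAreaRect(q))
    m=box&(z>.12)&(z<.14); q=P[m]; print('nut',len(q),q.mean(0),q.min(0),q.max(0))
    hb=(c['z_map']>0)&(P[...,0]>.45)&(P[...,0]<.85)&(P[...,1]>-.6)&(P[...,1]<-.15)&(z>.008)&(z<.04)
    lab=cv2.connectedComponentsWithStats(hb.astype(np.uint8))
    for i,s in enumerate(lab[2][1:],1):
        if s[4]>40: q=P[lab[1]==i]; print('comp',s,q.mean(0).round(3),cv2.minAreaRect(q[:,:2].astype(np.float32)))
```

```text
scene head [ 0.515 -0.254  0.017]
scene headR [ 0.544 -0.306  0.021]
scene rod [ 0.557 -0.35   0.018]
scene nut [0.52  0.022 0.133]
scene plateL [0.456 0.084 0.107]
scene plateR [ 0.59  -0.042  0.105]
scene plateT [0.562 0.082 0.109]
scene plateB [ 0.464 -0.048  0.107]
scene tape [ 0.814 -0.095  0.02 ]
scene term [0.706 0.019 0.025]
scene tw [ 0.36  -0.337  0.039]
side head [ 0.536 -0.292  0.018]
side rod [ 0.572 -0.348  0.021]
side grip [ 0.608 -0.421  0.021]
side cap [ 0.622 -0.467  0.023]
side nut [0.526 0.043 0.129]
side p1 [ 0.599 -0.009  0.106]
side p2 [ 0.433 -0.278 -0.001]
side p3 [0.456 0.102 0.106]
side p4 [0.596 0.103 0.105]
side tape [ 0.783 -0.147  0.015]
side tw [ 0.369 -0.323  0.029]
side box [ 0.31  -0.726  0.149]
scene plate 1087 ((0.5300905108451843, 0.029579944908618927), (0.16094428300857544, 0.1536226123571396), 3.733959197998047)
nut 66 [0.52465676 0.02606531 0.12714337] [0.50506664 0.00923962 0.12000825] [0.54888466 0.04056744 0.1341375 ]
comp [340 216  10  12  70] [ 0.773 -0.158  0.021] ((0.7785837650299072, -0.15753786265850067), (0.014740356244146824, 0.06146273389458656), 89.78153991699219)
comp [331 258  44  19 506] [ 0.539 -0.298  0.022] ((0.5380123257637024, -0.3069082498550415), (0.06606671959161758, 0.12358485907316208), 7.22201681137085)
comp [402 276  29   7  80] [ 0.605 -0.469  0.014] ((0.6070500612258911, -0.47268638014793396), (0.011053931899368763, 0.07724004983901978), 25.343692779541016)
side plate 1630 ((0.5267820358276367, 0.03318926692008972), (0.14974145591259003, 0.15544898808002472), 4.182245254516602)
nut 110 [0.52738627 0.03886471 0.12589782] [0.50541873 0.01988309 0.12013913] [0.5466663 0.0525308 0.1317129]
comp [261 184  42  28 367] [ 0.568 -0.35   0.022] ((0.5660444498062134, -0.37525326013565063), (0.06393119692802429, 0.2732750475406647), 17.64598846435547)
```

Emit:
servo_tool(
  deltas=[
    [[0.042, -0.0145, 0.003, 0, 0, 0, 1], [0.042, -0.0145, 0.003, 0, 0, 0, 1], [0.042, -0.0145, 0.003, 0, 0, 0, 1], [0.042, -0.0145, 0.003, 0, 0, 0, 1], [0.042, -0.0145, 0.003, 0, 0, 0, 1], [0.042, -0.0145, 0.003, 0, 0, 0, 1], [0.042, -0.0145, 0.003, 0, 0, 0, 1], [0.042, -0.0145, 0.003, 0, 0, 0, 1], [0.042, -0.0145, 0.003, 0, 0, 0, 1], [0.042, -0.0145, 0.003, 0, 0, 0, 1]],
  ],
)

```text
clock: 1.1
ee_pos: [0.5635, -0.3377, 0.2616]
ee_rot: [-0.0, 0.986, 0.166, -0.0]
ft_force: [1.2, -0.5, -0.6]
opening: 0.092
grip_force: 0.0
```

Emit:
servo_tool(
  deltas=[
    [[0, 0, 0, 0, 0, -1, 1], [0, 0, 0, 0, 0, -1, 1], [0, 0, 0, 0, 0, -1, 1], [0, 0, 0, 0, 0, -1, 1], [0, 0, 0, 0, 0, -1, 1], [0, 0, 0, 0, 0, -1, 1], [0, 0, 0, 0, 0, -1, 1], [0, 0, 0, 0, 0, -1, 1], [0, 0, 0, 0, 0, -1, 1], [0, 0, 0, 0, 0, -1, 1]],
  ],
)

```text
clock: 2.1
ee_pos: [0.5623, -0.3389, 0.2616]
ee_rot: [-0.0, 0.769, 0.639, -0.0]
ft_force: [0.3, -0.6, -0.3]
opening: 0.092
grip_force: 0.0
```

Emit:
servo_tool(
  deltas=[
    [[0, 0, 0, 0, 0, -1, 1], [0, 0, 0, 0, 0, -1, 1], [0, 0, 0, 0, 0, -1, 1], [0, 0, 0, 0, 0, -1, 1], [0, 0, 0, 0, 0, -1, 1], [0, 0, 0, 0, 0, -1, 1], [0, 0, 0, 0, 0, 0, 1], [0, 0, 0, 0, 0, 0, 1]],
  ],
)

```text
clock: 2.9
ee_pos: [0.5624, -0.3389, 0.2618]
ee_rot: [-0.0, 0.537, 0.843, 0.0]
ft_force: [-0.0, 1.3, -0.0]
opening: 0.092
grip_force: 0.0
```

```bash
cat >> h.py <<'E'
from scipy.spatial.transform import Rotation as Rot
def pose():
    s=r.sense(); R=Rot.from_quat(np.roll(s['ee_rot'],-1)).as_matrix(); return s,R
def go(target,yaw=None):
    "tool-frame shift to target, turn units about tool xyz to point down with tool x at yaw deg (shift in present axes)"
    s,R=pose(); print('t',s['clock'],'pos',np.round(s['ee_pos'],4),'yaw',np.degrees(np.arctan2(R[1,0],R[0,0])).round(2),'q',np.round(s['qpos'],2),'F',np.round(s['ft_force'],1),'M',np.round(s['torque'],2),'open',s['opening'])
    print('shift',np.round(R.T@(np.array(target)-s['ee_pos']),4))
    if yaw is not None:
        a=np.radians(yaw); G=np.array([[np.cos(a),np.sin(a),0],[np.sin(a),-np.cos(a),0],[0,0,-1]])
        print('turn',np.round(np.degrees(Rot.from_matrix(R.T@G).as_rotvec())/6,3))
E
python3 - <<'E'
from h import *
go([.56,-.337,.26],116)
c=shot('wrist'); save(c,'w1.png'); np.savez('w1.npz',**c); print(-c['R'].T@c['t'],c['f'])
E
```

```text
t 2.9 pos [ 0.5624 -0.3389  0.2618] yaw 115.01 q [ 1.08  0.67 -0.88  1.55  0.54  1.18  0.54] F [-0.   1.3 -0. ] M [-0.09 -0.13 -0.04] open 0.0920019402452969
shift [ 0.0028 -0.0013  0.0018]
turn [-0.002 -0.008 -0.164]
[ 0.52850869 -0.26893391  0.35383782] 353.25305111705165
```

View pics/w1.png

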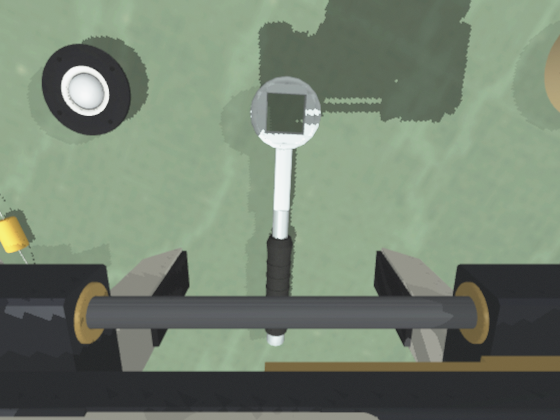

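The wrist view shows the wrench head at (286,112), the socket square centred at (286,113), and the handle running down to (275,340). The tweeter is clear at (85,90).

Run:
```python
from h import *
c=dict(np.load('w1.npz')); P=cloud(c); z=P[...,2]
m=(z>.008)&(z<.05); m[250:]=0; m[:,:230]=0; m[:,345:]=0
m=m&(c['z_map']>0)
h=m&(z>.022); h[160:]=0
q=P[h]; (x,y),rad=cv2.minEnclosingCircle(q[:,:2].astype(np.float32)); print('head',x,y,rad,np.median(q[:,2]),h.sum())
hs=c['pixels'].copy()
v,u=np.nonzero(m); 
for row in range(155,236,10):
    uu=u[v==row]; print(row,uu.min(),uu.max(),P[row,(uu.min()+uu.max())//2].round(4))
print('row112 depth z',z[112,245:330:3].round(3))
# neck centreline fit from both edges
n=m.copy(); n[:158]=0; n[212:]=0; q=P[n]; vx,vy,x0,y0=cv2.fitLine(q[:,:2].astype(np.float32),cv2.DIST_L2,0,.01,.01).ravel(); print('neck yaw',np.degrees(np.arctan2(vy,vx)),x0,y0)
# socket square from gray contour
g=cv2.cvtColor(c['pixels'],cv2.COLOR_RGB2GRAY); print(g[112,250:325:3])
d=((g<130)&(np.hypot(*(np.mgrid[0:420,0:560]-np.array([112,286])[:,None,None]))<27)).astype(np.uint8)
cs=max(cv2.findContours(d,0,1)[0],key=cv2.contourArea); print(cv2.minAreaRect(cs))
```

```text
head 0.5374221205711365 -0.2804834544658661 0.036779098212718964 0.027474469869052807 2685
155 276 292 [ 0.5503 -0.3097  0.0239]
165 275 291 [ 0.5533 -0.3184  0.0247]
175 275 291 [ 0.5575 -0.3272  0.0237]
185 274 290 [ 0.5607 -0.3363  0.0244]
195 274 290 [ 0.565  -0.3456  0.0227]
205 274 289 [ 0.5683 -0.3548  0.0239]
215 273 288 [ 0.572  -0.3651  0.0218]
225 273 288 [ 0.5764 -0.3745  0.0217]
235 271 288 [ 0.58   -0.3847  0.0215]
row112 depth z [ 0.     0.001  0.028  0.028  0.028  0.027  0.026  0.026  0.001  0.001
  0.001  0.001  0.001  0.001  0.001  0.001  0.001 -0.     0.    -0.
  0.023  0.027  0.028  0.028  0.027  0.028  0.001  0.001  0.002]
neck yaw -67.276955 0.5607208 -0.33575815
[178 152 151 156 156 151  98  84  85  86  85  86  85  86  87  86  85  85
 124 239 238 237 241 233 112]
((285.4400329589844, 113.07998657226562), (39.0508918762207, 40.049354553222656), 3.1798300743103027)
```

Run:
```python
from h import *
c=dict(np.load('w1.npz'))
def ray(u,v,zz):
    o=-c['R'].T@c['t']; d=c['R'].T@np.array([(u-c['cx'])/c['f'],(v-c['cy'])/c['f'],1]); return o+d*(zz-o[2])/d[2]
print(ray(285.4,113.1,.028))
go([.558,-.332,.12],111.8)
```

```text
[ 0.5352934  -0.27495146  0.028     ]
t 2.95 pos [ 0.5625 -0.339   0.2619] yaw 115.03 q [ 1.08  0.67 -0.88  1.55  0.54  1.18  0.54] F [-0.1  0.4  0. ] M [-0.04 -0.13 -0.01] open 0.09166347462229146
shift [ 0.0081 -0.0011  0.1419]
turn [-0.002 -0.005  0.539]
```

Emit:
servo_tool(
  deltas=[
    [[0.002, -0.0002, 0.03, 0, 0, 0.27, 1], [0.002, -0.0002, 0.03, 0, 0, 0.27, 1], [0.002, -0.0002, 0.03, 0, 0, 0, 1], [0.002, -0.0002, 0.03, 0, 0, 0, 1], [0.002, -0.0002, 0.03, 0, 0, 0, 1], [0, 0, 0.02, 0, 0, 0, 1], [0, 0, 0.015, 0, 0, 0, 1], [0, 0, 0.007, 0, 0, 0, 1], [0, 0, 0, 0, 0, 0, 1], [0, 0, 0, 0, 0, 0, 1]],
  ],
)

```text
clock: 3.95
ee_pos: [0.5587, -0.3304, 0.0713]
ee_rot: [0.001, 0.56, 0.829, 0.0]
ft_force: [0.4, 0.5, 0.5]
opening: 0.0918
grip_force: 0.0
```

Emit:
servo_tool(
  deltas=[
    [[0, 0, 0, 0, 0, 0, -1], [0, 0, 0, 0, 0, 0, -1], [0, 0, 0, 0, 0, 0, -1], [0, 0, 0, 0, 0, 0, -1], [0, 0, 0, 0, 0, 0, -1], [0, 0, 0, 0, 0, 0, -1], [0, 0, 0, 0, 0, 0, -1], [0, 0, 0, 0, 0, 0, -1]],
  ],
)

```text
clock: 4.75
ee_pos: [0.5578, -0.3301, 0.0702]
ee_rot: [-0.0, 0.56, 0.829, 0.0]
ft_force: [0.0, -0.0, -0.3]
opening: 0.0322
grip_force: 0.0
```

Emit:
servo_tool(
  deltas=[
    [[0, 0, 0, 0, 0, 0, -1], [0, 0, 0, 0, 0, 0, -1], [0, 0, 0, 0, 0, 0, -1], [0, 0, 0, 0, 0, 0, -1], [0, 0, 0, 0, 0, 0, -1]],
  ],
)

```text
clock: 5.25
ee_pos: [0.5581, -0.33, 0.0703]
ee_rot: [0.0, 0.56, 0.829, 0.0]
ft_force: [1.4, -0.1, -0.7]
opening: 0.0153
grip_force: 30.0
```

Emit:
servo_tool(
  deltas=[
    [[0, 0, -0.01, 0, 0, 0, -1], [0, 0, -0.025, 0, 0, 0, -1], [0, 0, -0.025, 0, 0, 0, -1], [0, 0, -0.025, 0, 0, 0, -1], [0, 0, -0.025, 0, 0, 0, -1], [0, 0, -0.025, 0, 0, 0, -1], [0, 0, -0.025, 0, 0, 0, -1], [0, 0, -0.025, 0, 0, 0, -1], [0, 0, -0.015, 0, 0, 0, -1]],
  ],
)

```text
clock: 6.15
ee_pos: [0.5578, -0.3301, 0.2723]
ee_rot: [0.001, 0.56, 0.829, -0.0]
ft_force: [0.6, -0.2, -4.5]
opening: 0.0156
grip_force: 30.0
```

Run:
```python
from h import *
go([.545,-.03,.27],111.8)
```

```text
t 6.15 pos [ 0.5578 -0.3301  0.2723] yaw 111.96 q [ 1.09  0.64 -0.88  1.57  0.52  1.18  0.49] F [ 0.6 -0.2 -4.5] M [-0.09 -0.22 -0.03] open 0.015579658412812437
shift [0.2831 0.1003 0.002 ]
turn [0.003 0.012 0.026]
```

Emit:
servo_tool(
  deltas=[
    [[0.02, 0.008, 0, 0, 0, 0, -1], [0.037, 0.0155, 0, 0, 0, 0, -1], [0.037, 0.0155, 0, 0, 0, 0, -1], [0.037, 0.0155, 0, 0, 0, 0, -1], [0.037, 0.0155, 0, 0, 0, 0, -1], [0.015, 0.007, 0, 0, 0, 0, -1], [0, 0, 0, 0, 0, 0, -1], [0, 0, 0, 0, 0, 0, -1]],
  ],
)

```text
clock: 6.95
ee_pos: [0.5605, -0.1323, 0.27]
ee_rot: [-0.0, 0.559, 0.829, -0.001]
ft_force: [-0.3, -1.3, -3.8]
opening: 0.016
grip_force: 30.0
```

Run:
```python
from h import *
go([.545,-.03,.27],111.8)
c=shot('wrist'); save(c,'w2.png'); np.savez('w2.npz',**c); print(-c['R'].T@c['t'])
```

```text
t 6.95 pos [ 0.5605 -0.1323  0.27  ] yaw 111.97 q [ 0.89  0.53 -0.94  1.75  0.47  1.11  0.18] F [-0.3 -1.3 -3.8] M [-0.08 -0.19 -0.  ] open 0.01602615064939448
shift [ 1.006e-01  2.380e-02 -1.000e-04]
turn [-0.013  0.007  0.028]
[ 0.53049786 -0.06040483  0.36193576]
```

View pics/w2.png

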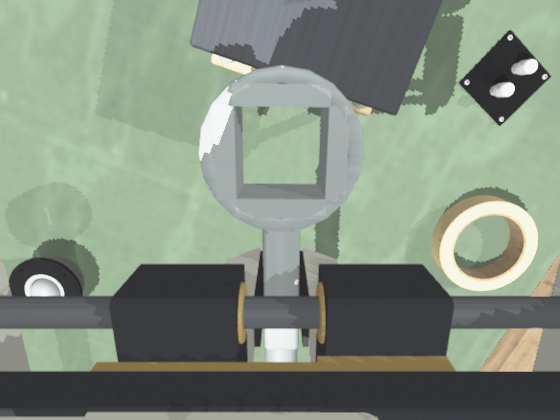

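The wrist view shows the wrench held straight, with the socket centred at (281,147). The nut is out of view above the top edge, so I shift sideways to see it next to the head.

Emit:
servo_tool(
  deltas=[
    [[0.012, -0.015, 0, 0, 0, 0, -1], [0.012, -0.015, 0, 0, 0, 0, -1], [0.012, -0.015, 0, 0, 0, 0, -1], [0.012, -0.015, 0, 0, 0, 0, -1], [0, 0, 0, 0, 0, 0, -1], [0, 0, 0, 0, 0, 0, -1]],
  ],
)

```text
clock: 7.6
ee_pos: [0.4873, -0.1114, 0.2704]
ee_rot: [0.0, 0.561, 0.828, -0.0]
ft_force: [0.0, -0.8, -4.5]
opening: 0.0161
grip_force: 30.0
```

Run:
```python
from h import *
go([.545,-.03,.27],111.8)
c=shot('wrist'); save(c,'w3.png'); np.savez('w3.npz',**c); print(-c['R'].T@c['t'])
```

```text
t 7.6 pos [ 0.4873 -0.1114  0.2704] yaw 111.78 q [ 1.01  0.39 -1.01  1.93  0.38  1.03  0.21] F [ 0.  -0.8 -4.5] M [-0.06 -0.19 -0.03] open 0.016064049587714544
shift [0.0542 0.0838 0.0003]
turn [-0.001  0.012 -0.004]
[ 0.45733344 -0.0394756   0.36227577]
```

View pics/w3.png

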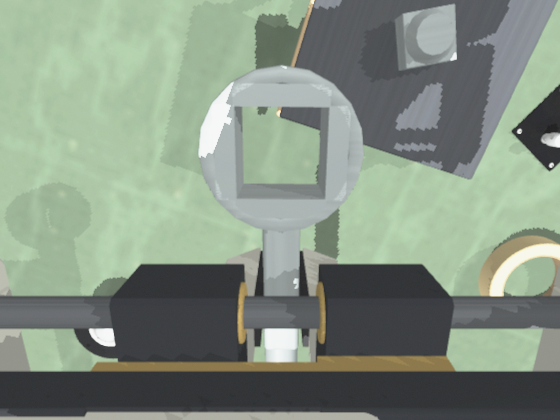

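The nut is at (431,37), next to the socket at (281,147). Its lower edge, from (408,69) to (458,60), is rotated about 10° counter-clockwise from the socket's sides.

Run:
```python
from h import *
c=dict(np.load('w3.npz')); P=cloud(c); z=P[...,2]
w=np.zeros(z.shape,bool); w[0:90,385:480]=1
for lo in (.109,.112,.116):
    m=w&(z>lo)&(z<.14); q=P[m]; print(lo,m.sum(),cv2.minAreaRect(q[:,:2].astype(np.float32)),q[:,2].max())
m=w&(z>.127)&(z<.14); q=P[m]; print('top',m.sum(),cv2.minEnclosingCircle(q[:,:2].astype(np.float32)),np.median(q[:,2]))
n=np.full(z.shape,0,np.uint8)
# wrench: head top plane
hm=(np.hypot(*(np.mgrid[0:420,0:560]-np.array([147,281])[:,None,None]))<90)&(z>.17)
hm[230:]=0
zt=np.percentile(z[hm],[5,50,95]); print('z',zt)
t=hm&(abs(z-zt[1])<.006); q=P[t]; print('head',cv2.minEnclosingCircle(q[:,:2].astype(np.float32)))
# plane tilt
A=np.c_[q[:,:2]-q[:,:2].mean(0),np.ones(len(q))]; print('tilt',np.linalg.lstsq(A,q[:,2],rcond=None)[0])
hole=(~hm)&(np.hypot(*(np.mgrid[0:420,0:560]-np.array([147,281])[:,None,None]))<62)
cs=max(cv2.findContours(hole.astype(np.uint8),0,1)[0],key=cv2.contourArea); rc=cv2.minAreaRect(cs); print('hole px',rc)
o=-c['R'].T@c['t']
def ray(u,v,zz):
    d=c['R'].T@np.array([(u-c['cx'])/c['f'],(v-c['cy'])/c['f'],1]); return o+d*(zz-o[2])/d[2]
# inner side edges of top rim (bright/dark lines): print gray profile
g=cv2.cvtColor(c['pixels'],cv2.COLOR_RGB2GRAY)
print(g[147,195:370:2]); print(g[60:235:2,281])
cv2.imwrite('pics/w3z.png',cv2.resize(c['pixels'][0:240,190:480,::-1],None,fx=2.5,fy=2.5,interpolation=cv2.INTER_CUBIC))
```

```text
0.109 3250 ((0.5282149314880371, 0.030959928408265114), (0.03274335339665413, 0.032262999564409256), 31.80045509338379) 0.13183915879062058
0.112 3171 ((0.528215229511261, 0.030967090278863907), (0.03274517506361008, 0.032260552048683167), 31.77165985107422) 0.13183915879062058
0.116 3043 ((0.5282858610153198, 0.030976954847574234), (0.03256630524992943, 0.03227250650525093), 31.9130916595459) 0.13183915879062058
top 1524 ((0.5277603268623352, 0.030861347913742065), 0.01357109472155571) 0.12940500895443258
z [0.2095689  0.22735507 0.22854433]
head ((0.46432071924209595, -0.05703972652554512), 0.03205495327711105)
tilt [-0.00079106  0.00076041  0.22734067]
hole px ((281.0, 145.5), (77.0, 78.0), 90.0)
[175 172 223 245 246 246 246 246 245 246 180 180 181 180 179 180 181 181
 180 180 160 147 148 148 167 172 171 172 171 172 171 172 172 170 171 172
 173 177 183 187 184 180 178 175 176 177 176 175 177 177 176 178 179 179
 175 175 175 176 175 176 173 172 155 117 118 117 150 180 180 180 180 180
 180 180 180 180 180 167 171 174 178 179 182 184 174 176 176 169]
[104 105 117 204 192 198 195 189 181 174 171 145 177 187 186 186 186 184
 186 185 185 185 185 175 127  87  84  90  81 155 176 179 178 179 180 179
 179 178 178 178 176 176 175 176 176 177 177 175 176 175 176 175 176 176
 176 178 179 178 177 174 172 172 133 127 125 135 139 138 138 151 179 178
 177 179 179 179 178 178 178 176 188 182 179 174 170 168 164 181]
```

View pics/w3z.png

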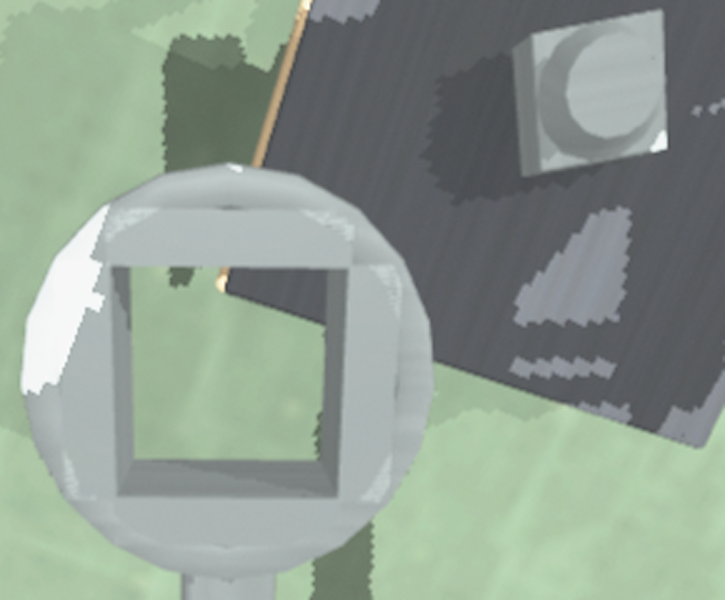

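Run:
```python
from h import *
c=dict(np.load('w3.npz')); o=-c['R'].T@c['t']; print(c['R'].round(3),c['cx'],c['cy'])
def ray(u,v,zz):
    d=c['R'].T@np.array([(u-c['cx'])/c['f'],(v-c['cy'])/c['f'],1]); return o+d*(zz-o[2])/d[2]
T=np.array([.4873,-.1114]); a=np.radians(111.78); X=np.array([np.cos(a),np.sin(a)]);Y=np.array([np.sin(a),-np.cos(a)])
K=np.array([ray(190+u/2.5,v/2.5,.2273)[:2] for u,v in [(110,267),(350,267),(338,497),(118,497)]])
print(((K-T)@np.c_[X,Y]).round(4), ((K.mean(0)-T)@np.c_[X,Y]).round(4))
h=np.array([.4643,-.0570])-T; print(h@X,h@Y)
```

```text
[[ 0.928  0.371 -0.   ]
 [ 0.356 -0.889  0.289]
 [ 0.107 -0.268 -0.957]] 281.1219290142083 209.05685765507585
[[ 0.0764 -0.0185]
 [ 0.0764  0.0167]
 [ 0.0415  0.0162]
 [ 0.0414 -0.0186]] [ 0.0589 -0.001 ]
0.05905068321192352 -0.001173376412347841
```

Emit:
servo_tool(
  deltas=[
    [[0, 0, 0, 0, 0, -0.84, -1], [0, 0, 0, 0, 0, -0.83, -1], [0.008, 0.022, 0, 0, 0, 0, -1], [0.008, 0.022, 0, 0, 0, 0, -1], [0.008, 0.022, 0, 0, 0, 0, -1], [0.008, 0.022, 0.01, 0, 0, 0, -1], [0.0085, 0.023, 0.02, 0, 0, 0, -1], [0, 0, 0.02, 0, 0, 0, -1], [0, 0, 0, 0, 0, 0, -1], [0, 0, 0, 0, 0, 0, -1]],
  ],
)

```text
clock: 8.65
ee_pos: [0.5603, -0.0171, 0.2199]
ee_rot: [-0.001, 0.486, 0.874, -0.0]
ft_force: [-0.0, 0.2, -3.7]
opening: 0.0157
grip_force: 30.0
```

Run:
```python
from h import *
go([.5602,-.0186,.215],121.8)
c=shot('wrist'); save(c,'w4.png'); np.savez('w4.npz',**c)
```

```text
t 8.65 pos [ 0.5603 -0.0171  0.2199] yaw 121.91 q [ 0.7   0.58 -0.95  1.83  0.55  1.02  0.09] F [-0.   0.2 -3.7] M [-0.04 -0.23  0.  ] open 0.01570562230756907
shift [-0.0013 -0.0009  0.0049]
turn [-0.008 -0.009  0.018]
```

View pics/w4.png

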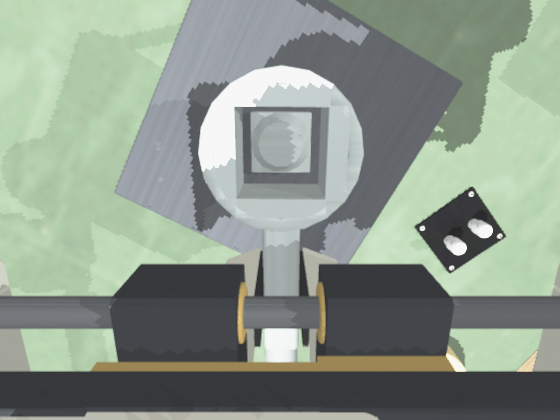

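The nut is visible through the socket at (282,140), square to it. I apply the last 1 mm correction and lower.

Emit:
servo_tool(
  deltas=[
    [[-0.0013, -0.0009, 0, 0, 0, 0, -1], [0, 0, 0.006, 0, 0, 0, -1], [0, 0, 0.006, 0, 0, 0, -1], [0, 0, 0.006, 0, 0, 0, -1], [0, 0, 0.005, 0, 0, 0, -1], [0, 0, 0.004, 0, 0, 0, -1], [0, 0, 0, 0, 0, 0, -1]],
  ],
)

```text
clock: 9.4
ee_pos: [0.5595, -0.0179, 0.1925]
ee_rot: [-0.001, 0.485, 0.875, -0.0]
ft_force: [-0.2, 0.7, -4.4]
opening: 0.0159
grip_force: 30.0
```

Emit:
servo_tool(
  deltas=[
    [[0, 0, 0.005, 0, 0, 0, -1], [0, 0, 0.004, 0, 0, 0, -1], [0, 0, 0.002, 0, 0, 0, -1], [0, 0, 0, 0, 0, 0, -1]],
  ],
)

```text
clock: 9.8
ee_pos: [0.5597, -0.018, 0.1819]
ee_rot: [-0.0, 0.485, 0.874, -0.0]
ft_force: [0.2, 0.1, -4.0]
opening: 0.0158
grip_force: 30.0
```

Run:
```python
from h import *
go([.5602,-.0186,.177],121.8)
```

```text
t 9.8 pos [ 0.5597 -0.018   0.1819] yaw 121.97 q [ 0.67  0.62 -0.91  1.86  0.6   0.96  0.05] F [ 0.2  0.1 -4. ] M [-0.04 -0.2  -0.06] open 0.015840580699797758
shift [-0.0008  0.0001  0.0049]
turn [-0.004 -0.003  0.028]
```

Emit:
servo_tool(
  deltas=[
    [[0, 0, 0.002, 0, 0, 0, -1], [0, 0, 0.002, 0, 0, 0, -1], [0, 0, 0.001, 0, 0, 0, -1], [0, 0, 0, 0, 0, 0, -1]],
  ],
)

```text
clock: 10.2
ee_pos: [0.5598, -0.018, 0.1771]
ee_rot: [-0.0, 0.485, 0.874, -0.0]
ft_force: [0.1, -0.5, -4.9]
opening: 0.0156
grip_force: 30.0
```

Emit:
servo_tool(
  deltas=[
    [[0, 0, 0.001, 0, 0, 0, -1], [0, 0, 0, 0, 0, 0, -1]],
  ],
)

```text
clock: 10.4
ee_pos: [0.56, -0.0179, 0.1763]
ee_rot: [0.0, 0.485, 0.874, 0.0]
ft_force: [0.3, -0.1, -4.5]
opening: 0.0155
grip_force: 30.0
```

Emit:
servo_tool(
  deltas=[
    [[0, 0, 0.001, 0, 0, 0, -1], [0, 0, 0, 0, 0, 0, -1]],
  ],
)

```text
clock: 10.6
ee_pos: [0.5601, -0.0178, 0.1762]
ee_rot: [0.0, 0.485, 0.874, -0.0]
ft_force: [-3.1, -1.1, 4.4]
opening: 0.0159
grip_force: 30.0
```

Emit:
servo_tool(
  deltas=[
    [[0, 0, 0, 0, 0, 0, 0], [0, 0, 0, 0, 0, 0, 0], [0, 0, 0, 0, 0, 0, 0], [0, 0, 0, 0, 0, 0, 0], [0, 0, 0, 0, 0, 0, 0], [0, 0, 0, 0, 0, 0, 0]],
  ],
)

```text
clock: 11.2
ee_pos: [0.56, -0.0179, 0.1752]
ee_rot: [0.0, 0.485, 0.874, 0.0]
ft_force: [-0.5, 1.0, 0.2]
opening: 0.0459
grip_force: 0.0
```

Emit:
servo_tool(
  deltas=[
    [[0, 0, -0.01, 0, 0, 0, 0], [0, 0, -0.02, 0, 0, 0, 0], [0, 0, -0.03, 0, 0, 0, 0], [-0.03, 0, -0.03, 0, 0, 0, 0], [-0.04, 0, 0, 0, 0, 0, 0], [-0.04, 0, 0, 0, 0, 0, 0], [-0.04, 0, 0, 0, 0, 0, 0], [0, 0, 0, 0, 0, 0, 0], [0, 0, 0, 0, 0, 0, 0]],
  ],
)

```text
clock: 12.1
ee_pos: [0.6394, -0.1462, 0.2653]
ee_rot: [-0.0, 0.486, 0.874, 0.0]
ft_force: [-0.4, 1.2, -0.2]
opening: 0.0461
grip_force: 0.0
```

Run:
```python
from h import *
a=np.radians(-58.2); g=np.array([.5282,.031])+.185*np.array([np.cos(a),np.sin(a)]); print(g)
go([*g,.2],121.8)
c=shot('wrist'); save(c,'w5.png'); np.savez('w5.npz',**c)
P=cloud(c); z=P[...,2]
m=(z>.11)&(z<.145)&(P[...,1]<.08)&(np.hypot(P[...,0]-.5282,P[...,1]-.031)<.27); m[262:]=0
q=P[m]; d=np.hypot(*(q[:,:2]-[.5282,.031]).T)
for a,b in [(0,.03),(.04,.08),(.08,.11),(.12,.15),(.15,.18),(.18,.21),(.21,.25)]:
    s=q[(d>a)&(d<b)]
    if len(s): print(a,b,len(s),np.median(s,0).round(4),np.percentile(s[:,2],95).round(4))
s=q[(d>.04)&(d<.2)][:,:2]; vx,vy,*_=cv2.fitLine(s.astype(np.float32),2,0,.01,.01).ravel(); print(np.degrees(np.arctan2(vy,vx)))
```

```text
[ 0.62568682 -0.12623015]
t 12.1 pos [ 0.6394 -0.1462  0.2653] yaw 121.83 q [ 0.79  0.68 -0.91  1.55  0.56  1.2   0.33] F [-0.4  1.2 -0.2] M [ 0.1  -0.17 -0.02] open 0.046051093532367825
shift [ 0.0241 -0.0012  0.0654]
turn [ 0.005 -0.008  0.005]
0.04 0.08 306 [ 0.569  -0.0345  0.1295] 0.1307
0.08 0.11 1492 [ 0.5781 -0.0488  0.1276] 0.1303
0.12 0.15 1889 [ 0.5996 -0.0836  0.1304] 0.133
0.15 0.18 1738 [ 0.6154 -0.1086  0.1303] 0.1326
0.18 0.21 1528 [ 0.6313 -0.1341  0.1304] 0.1326
0.21 0.25 1266 [ 0.6466 -0.1578  0.1302] 0.133
-57.982845
```

View pics/w5.png

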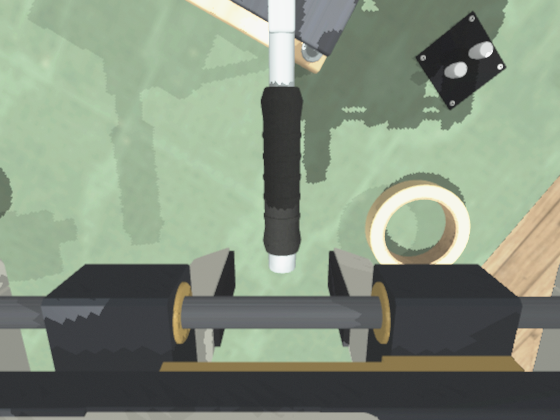

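The wrench sits level on the nut (grip top at z≈0.1325). The grip runs straight between the open fingers, from (281,90) to (281,250). Next I take the grip.

Emit:
servo_tool(
  deltas=[
    [[0.012, -0.0002, 0, 0, 0, 0, 0], [0.012, -0.0002, 0.01, 0, 0, 0, 0], [0, 0, 0.025, 0, 0, 0, 0], [0, 0, 0.025, 0, 0, 0, 0], [0, 0, 0.02, 0, 0, 0, 0], [0, 0, 0.012, 0, 0, 0, 0], [0, 0, 0.006, 0, 0, 0, 0], [0, 0, 0, 0, 0, 0, 0], [0, 0, 0, 0, 0, 0, 0]],
  ],
)

```text
clock: 13.05
ee_pos: [0.6268, -0.1246, 0.1683]
ee_rot: [0.001, 0.485, 0.875, 0.0]
ft_force: [0.1, 0.0, 0.1]
opening: 0.0459
grip_force: 0.0
```

Run:
```python
from h import *
go([.6262,-.1259,.167],122)
```

```text
t 13.05 pos [ 0.6268 -0.1246  0.1683] yaw 121.99 q [ 0.74  0.75 -0.85  1.67  0.64  1.03  0.23] F [0.1 0.  0.1] M [-0.01 -0.15 -0.02] open 0.04587562094916407
shift [-0.0008 -0.0012  0.0013]
turn [ 0.012  0.007 -0.001]
```

Emit:
servo_tool(
  deltas=[
    [[0, 0, 0, 0, 0, 0, -1], [0, 0, 0, 0, 0, 0, -1], [0, 0, 0, 0, 0, 0, -1], [0, 0, 0, 0, 0, 0, -1], [0, 0, 0, 0, 0, 0, -1], [0, 0, 0, 0, 0, 0, -1]],
  ],
)

```text
clock: 13.65
ee_pos: [0.6266, -0.1252, 0.1676]
ee_rot: [0.0, 0.485, 0.874, 0.0]
ft_force: [0.6, -0.5, 1.8]
opening: 0.0241
grip_force: 30.0
```

```bash
cat >> h.py <<'E'
def sw():
    s,R=pose(); N=np.array([.5282,.0310]); p=s['ee_pos'][:2]-N; rad=np.hypot(*p); e=p/rad; t=np.array([e[1],-e[0]]); F=s['ft_force']; q=s['joint_torque']
    print('t %.2f ang %.2f rad %.4f z %.4f yaw %.2f | Ftan %.1f Frad %.1f Fz %.1f Mz %.2f grip %.1f open %.4f q7 %.2f'%(s['clock'],np.degrees(np.arctan2(p[1],p[0])),rad,s['ee_pos'][2],np.degrees(np.arctan2(R[1,0],R[0,0])),F[:2]@t,F[:2]@e,F[2],s['torque'][2],s['grip_force'],s['opening'],s['qpos'][6]))
E
python3 -c "from h import *; sw()"
```

```text
t 13.65 ang -57.79 rad 0.1846 z 0.1676 yaw 121.96 | Ftan -0.2 Frad 0.7 Fz 1.8 Mz -0.04 grip 30.0 open 0.0241 q7 0.23
```

Emit:
servo_tool(
  deltas=[
    [[0.0001, -0.0048, 0, 0, 0, 0.25, -1], [0.0001, -0.0048, 0, 0, 0, 0.25, -1], [0, -0.0048, 0, 0, 0, 0.25, -1], [0.0001, -0.0048, 0, 0, 0, 0.25, -1], [0, -0.0048, 0, 0, 0, 0.25, -1], [0.0001, -0.0048, 0, 0, 0, 0.25, -1], [0, 0, 0, 0, 0, 0, -1]],
  ],
)

```text
clock: 14.35
ee_pos: [0.6002, -0.1394, 0.1674]
ee_rot: [0.0, 0.553, 0.833, -0.001]
ft_force: [2.6, -3.7, 1.8]
opening: 0.0242
grip_force: 30.0
```

```bash
python3 -c "from h import *; sw()"
```

```text
t 14.35 ang -67.08 rad 0.1850 z 0.1674 yaw 112.83 | Ftan -0.9 Frad 4.4 Fz 1.8 Mz -0.22 grip 30.0 open 0.0242 q7 0.11
```

Emit:
servo_tool(
  deltas=[
    [[-0.0005, -0.0032, 0, 0, 0, 0.167, -1], [0, -0.0032, 0, 0, 0, 0.167, -1], [0, 0, 0, 0, 0, 0, -1]],
  ],
)

```text
clock: 14.65
ee_pos: [0.5948, -0.1416, 0.1673]
ee_rot: [0.0, 0.567, 0.824, -0.0]
ft_force: [2.6, -3.5, 2.8]
opening: 0.0244
grip_force: 30.0
```

```bash
python3 -c "from h import *; sw()"
```

```text
t 14.65 ang -68.90 rad 0.1850 z 0.1673 yaw 110.90 | Ftan -1.2 Frad 4.2 Fz 2.8 Mz -0.10 grip 30.0 open 0.0244 q7 0.09
```

Emit:
servo_tool(
  deltas=[
    [[-0.0003, -0.0032, 0, 0, 0, 0.167, -1], [0, -0.0032, 0, 0, 0, 0.167, -1], [0, 0, 0, 0, 0, 0, -1]],
  ],
)

```text
clock: 14.95
ee_pos: [0.5888, -0.1438, 0.1673]
ee_rot: [-0.0, 0.581, 0.814, -0.0]
ft_force: [2.8, -2.6, 3.2]
opening: 0.0243
grip_force: 30.0
```

```bash
python3 -c "from h import *; sw()"
```

```text
t 14.95 ang -70.89 rad 0.1850 z 0.1673 yaw 108.91 | Ftan -1.8 Frad 3.3 Fz 3.2 Mz -0.04 grip 30.0 open 0.0243 q7 0.06
```

Emit:
servo_tool(
  deltas=[
    [[-0.0003, -0.0032, 0, 0, 0, 0.167, -1], [0, -0.0032, 0, 0, 0, 0.167, -1], [0, 0, 0, 0, 0, 0, -1]],
  ],
)

```text
clock: 15.25
ee_pos: [0.5826, -0.1458, 0.1672]
ee_rot: [-0.0, 0.595, 0.803, -0.0]
ft_force: [2.1, -1.3, 3.1]
opening: 0.024
grip_force: 30.0
```

```bash
python3 -c "from h import *; sw()"
```

```text
t 15.25 ang -72.89 rad 0.1850 z 0.1672 yaw 106.91 | Ftan -1.7 Frad 1.9 Fz 3.1 Mz -0.13 grip 30.0 open 0.0240 q7 0.03
```

Emit:
servo_tool(
  deltas=[
    [[0, -0.0032, 0, 0, 0, 0.167, -1], [0, -0.0032, 0, 0, 0, 0.167, -1], [0, 0, 0, 0, 0, 0, -1]],
  ],
)

```text
clock: 15.55
ee_pos: [0.5764, -0.1476, 0.1672]
ee_rot: [-0.0, 0.609, 0.793, -0.0]
ft_force: [1.4, -0.4, 2.1]
opening: 0.0241
grip_force: 30.0
```

```bash
python3 -c "from h import *; sw()"
```

```text
t 15.55 ang -74.89 rad 0.1850 z 0.1672 yaw 104.90 | Ftan -1.3 Frad 0.7 Fz 2.1 Mz -0.11 grip 30.0 open 0.0241 q7 0.01
```

Emit:
servo_tool(
  deltas=[
    [[0, -0.0032, 0, 0, 0, 0.167, -1], [0, -0.0032, 0, 0, 0, 0.167, -1], [0, 0, 0, 0, 0, 0, -1]],
  ],
)

```text
clock: 15.85
ee_pos: [0.5705, -0.1491, 0.1672]
ee_rot: [-0.0, 0.623, 0.782, 0.0]
ft_force: [2.6, 0.4, 1.4]
opening: 0.0241
grip_force: 30.0
```

```bash
python3 -c "from h import *; sw()"
```

```text
t 15.85 ang -76.78 rad 0.1850 z 0.1672 yaw 102.91 | Ftan -2.7 Frad 0.2 Fz 1.4 Mz -0.02 grip 30.0 open 0.0241 q7 -0.02
```

Emit:
servo_tool(
  deltas=[
    [[0, -0.0032, 0, 0, 0, 0.167, -1], [0, 0, 0, 0, 0, 0, -1]],
  ],
)

```text
clock: 16.05
ee_pos: [0.568, -0.1496, 0.1673]
ee_rot: [0.0, 0.63, 0.777, 0.001]
ft_force: [5.6, 0.6, 0.7]
opening: 0.0241
grip_force: 30.0
```

```bash
python3 -c "from h import *; sw()"
```

```text
t 16.05 ang -77.58 rad 0.1849 z 0.1673 yaw 101.93 | Ftan -5.6 Frad 0.6 Fz 0.7 Mz 0.05 grip 30.0 open 0.0241 q7 -0.03
```

Emit:
servo_tool(
  deltas=[
    [[0, -0.0016, 0, 0, 0, 0.08, -1], [0, 0, 0, 0, 0, 0, -1]],
  ],
)

```text
clock: 16.25
ee_pos: [0.567, -0.1498, 0.1674]
ee_rot: [0.001, 0.633, 0.774, 0.001]
ft_force: [6.1, 1.0, -1.1]
opening: 0.0241
grip_force: 30.0
```

```bash
python3 -c "from h import *; sw()"
```

```text
t 16.25 ang -77.88 rad 0.1849 z 0.1674 yaw 101.49 | Ftan -6.2 Frad 0.3 Fz -1.1 Mz 0.16 grip 30.0 open 0.0241 q7 -0.04
```

Emit:
servo_tool(
  deltas=[
    [[0, -0.0016, 0, 0, 0, 0.08, -1], [0, 0, 0, 0, 0, 0, -1]],
  ],
)

```text
clock: 16.45
ee_pos: [0.566, -0.15, 0.1676]
ee_rot: [0.001, 0.636, 0.772, 0.002]
ft_force: [7.4, 0.4, -1.4]
opening: 0.0243
grip_force: 30.1
```

```bash
python3 -c "from h import *; sw()"
```

```text
t 16.45 ang -78.19 rad 0.1849 z 0.1676 yaw 101.03 | Ftan -7.3 Frad 1.1 Fz -1.4 Mz 0.27 grip 30.1 open 0.0243 q7 -0.05
```

Emit:
servo_tool(
  deltas=[
    [[0, -0.0016, 0.0003, 0, 0, 0.05, -1], [0, 0, 0, 0, 0, 0, -1]],
  ],
)

```text
clock: 16.65
ee_pos: [0.5647, -0.1503, 0.1674]
ee_rot: [0.001, 0.638, 0.77, 0.002]
ft_force: [8.1, 1.2, -1.0]
opening: 0.0245
grip_force: 30.0
```

```bash
python3 -c "from h import *; sw()"
```

```text
t 16.65 ang -78.62 rad 0.1849 z 0.1674 yaw 100.73 | Ftan -8.2 Frad 0.4 Fz -1.0 Mz 0.19 grip 30.0 open 0.0245 q7 -0.05
```

Emit:
servo_tool(
  deltas=[
    [[0, -0.0015, 0, 0, 0, 0.06, -1], [0, 0, 0, 0, 0, 0, -1]],
  ],
)

```text
clock: 16.85
ee_pos: [0.5632, -0.1505, 0.1674]
ee_rot: [0.001, 0.64, 0.768, 0.002]
ft_force: [7.5, 3.0, -1.1]
opening: 0.0243
grip_force: 30.0
```

```bash
python3 -c "from h import *; sw()"
```

```text
t 16.85 ang -79.08 rad 0.1849 z 0.1674 yaw 100.36 | Ftan -8.0 Frad -1.5 Fz -1.1 Mz 0.15 grip 30.0 open 0.0243 q7 -0.06
```

Emit:
servo_tool(
  deltas=[
    [[0, -0.002, 0, 0, 0, 0.1, -1], [0, 0, 0, 0, 0, 0, -1]],
  ],
)

```text
clock: 17.05
ee_pos: [0.5611, -0.1509, 0.1674]
ee_rot: [0.001, 0.644, 0.765, 0.002]
ft_force: [7.9, 1.4, -0.2]
opening: 0.0244
grip_force: 30.0
```

```bash
python3 -c "from h import *; sw()"
```

```text
t 17.05 ang -79.74 rad 0.1849 z 0.1674 yaw 99.75 | Ftan -8.0 Frad 0.0 Fz -0.2 Mz 0.11 grip 30.0 open 0.0244 q7 -0.06
```

Emit:
servo_tool(
  deltas=[
    [[0, -0.0032, 0, 0, 0, 0.16, -1], [0, 0, 0, 0, 0, 0, -1]],
  ],
)

```text
clock: 17.25
ee_pos: [0.5578, -0.1515, 0.1673]
ee_rot: [0.001, 0.651, 0.759, 0.002]
ft_force: [7.3, 1.1, -1.7]
opening: 0.0242
grip_force: 30.0
```

```bash
python3 -c "from h import *; sw()"
```

```text
t 17.25 ang -80.80 rad 0.1849 z 0.1673 yaw 98.77 | Ftan -7.4 Frad 0.0 Fz -1.7 Mz 0.11 grip 30.0 open 0.0242 q7 -0.08
```

Emit:
servo_tool(
  deltas=[
    [[0, -0.0036, 0, 0, 0, 0.18, -1], [0, 0, 0, 0, 0, 0, -1]],
  ],
)

```text
clock: 17.45
ee_pos: [0.554, -0.1521, 0.1673]
ee_rot: [0.001, 0.658, 0.753, 0.001]
ft_force: [7.1, 1.7, 0.1]
opening: 0.0242
grip_force: 30.0
```

```bash
python3 -c "from h import *; sw()"
```

```text
t 17.45 ang -81.98 rad 0.1849 z 0.1673 yaw 97.68 | Ftan -7.2 Frad -0.7 Fz 0.1 Mz -0.01 grip 30.0 open 0.0242 q7 -0.09
```

The torque climbed to 1.71 N·m and then fell steadily to 1.33 N·m while the handle kept turning, so the wrench has clicked, and it is well short of the stop. I ease it back so it springs straight, then let go.

Emit:
servo_tool(
  deltas=[
    [[0, 0.0032, 0, 0, 0, -0.16, -1], [0, 0.0032, 0, 0, 0, -0.16, -1], [0, 0.0032, 0, 0, 0, -0.16, -1], [0, 0, 0, 0, 0, 0, -1]],
  ],
)

```text
clock: 17.85
ee_pos: [0.5645, -0.1503, 0.1675]
ee_rot: [0.001, 0.638, 0.77, 0.002]
ft_force: [8.6, 2.5, -1.3]
opening: 0.0242
grip_force: 30.0
```

```bash
python3 -c "from h import *; sw()"
```

```text
t 17.85 ang -78.66 rad 0.1849 z 0.1675 yaw 100.66 | Ftan -9.0 Frad -0.8 Fz -1.3 Mz 0.17 grip 30.0 open 0.0242 q7 -0.05
```

Emit:
servo_tool(
  deltas=[
    [[0, 0.003, 0, 0, 0, -0.15, -1], [0, 0.003, 0, 0, 0, -0.15, -1], [0, 0, 0, 0, 0, 0, -1]],
  ],
)

```text
clock: 18.15
ee_pos: [0.5686, -0.1496, 0.1671]
ee_rot: [-0.0, 0.627, 0.779, 0.0]
ft_force: [3.0, 2.0, 2.5]
opening: 0.0241
grip_force: 30.0
```

```bash
python3 -c "from h import *; sw()"
```

```text
t 18.15 ang -77.38 rad 0.1850 z 0.1671 yaw 102.39 | Ftan -3.4 Frad -1.3 Fz 2.5 Mz -0.02 grip 30.0 open 0.0241 q7 -0.03
```

Force is nearly unloaded. Release and lift clear.

Emit:
servo_tool(
  deltas=[
    [[0, 0.001, 0, 0, 0, -0.05, -1], [0, 0, 0, 0, 0, 0, 0.1], [0, 0, 0, 0, 0, 0, 0.1], [0, 0, 0, 0, 0, 0, 0.1], [0, 0, 0, 0, 0, 0, 0.1], [0, 0, 0, 0, 0, 0, 0.1], [0, 0, 0, 0, 0, 0, 0.1]],
  ],
)

```text
clock: 18.85
ee_pos: [0.569, -0.1502, 0.1668]
ee_rot: [-0.0, 0.625, 0.781, -0.0]
ft_force: [-0.0, -0.7, -0.1]
opening: 0.0501
grip_force: 0.0
```

Emit:
servo_tool(
  deltas=[
    [[0, 0, -0.01, 0, 0, 0, 0.1], [0, 0, -0.02, 0, 0, 0, 0.1], [0, 0, -0.03, 0, 0, 0, 0.1], [0, 0, -0.03, 0, 0, 0, 0.1], [-0.03, 0, -0.03, 0, 0, 0, 0.1], [-0.03, 0, 0, 0, 0, 0, 0.1], [0, 0, 0, 0, 0, 0, 0.1], [0, 0, 0, 0, 0, 0, 0.1]],
  ],
)

```text
clock: 19.65
ee_pos: [0.5821, -0.2093, 0.2873]
ee_rot: [-0.0, 0.626, 0.78, 0.0]
ft_force: [0.1, 0.7, -0.2]
opening: 0.051
grip_force: 0.0
```

Run:
```python
from h import *
sw()
c=shot('wrist'); P=cloud(c); z=P[...,2]
m=(z>.11)&(z<.145)&(np.hypot(P[...,0]-.5282,P[...,1]-.031)<.27); m[262:]=0
q=P[m]; d=np.hypot(*(q[:,:2]-[.5282,.031]).T)
for a,b in [(0,.03),(.04,.08),(.08,.11),(.12,.15),(.15,.18),(.18,.21),(.21,.25)]:
    s=q[(d>a)&(d<b)]
    if len(s): print(a,b,len(s),np.median(s,0).round(4),np.percentile(s[:,2],95).round(4))
c=shot('side'); cv2.imwrite('pics/s9.png',cv2.resize(c['pixels'][120:300,160:400,::-1],None,fx=3,fy=3))
```

```text
t 19.65 ang -77.35 rad 0.2463 z 0.2873 yaw 102.55 | Ftan -0.2 Frad -0.6 Fz -0.2 Mz -0.02 grip 0.0 open 0.0510 q7 0.16
0.08 0.11 177 [ 0.553  -0.074   0.1263] 0.1283
0.12 0.15 1770 [ 0.559  -0.1009  0.1302] 0.1329
0.15 0.18 1651 [ 0.5658 -0.1293  0.13  ] 0.1323
0.18 0.21 1500 [ 0.5727 -0.1585  0.1299] 0.1323
0.21 0.25 1544 [ 0.5802 -0.1892  0.129 ] 0.1324
```

View pics/s9.png

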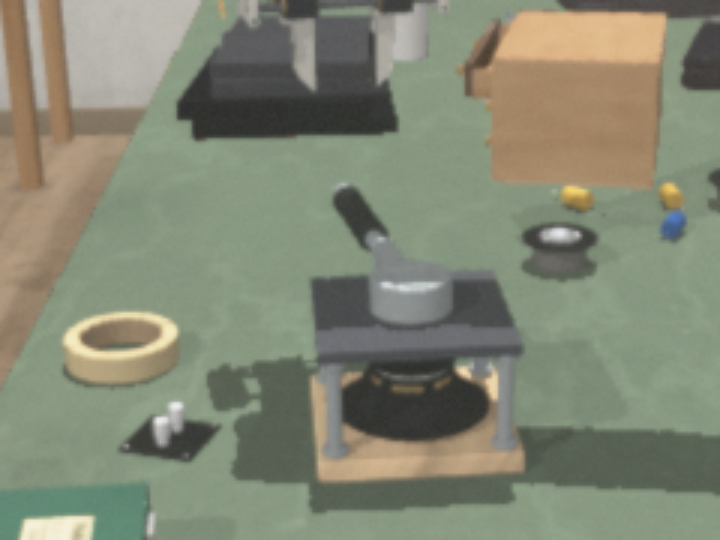

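The wrench lies level on the nut, with its head flat on the plate at crop (410,290). The gripper is clear, and the tape and terminal plate are undisturbed.

```bash
python3 -c "from h import *; print(job.close_job())"
```

```text
the job is handed in; nothing more can be done
None
```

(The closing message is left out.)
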